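# Find the sticking pump jar on the deli counter

### The job

A loose weight was left inside one of the three look-alike pump jars on the serving tray, so its pump head stops well short of the stroke of the other two. Working from the robot's own left to its right, press each pump head slowly down until it is firmly against its stop, without leaning hard on it, and let it spring back up; then stand the jar with the short stroke upright on the floor of the empty plywood crate, setting it down rather than dropping it. Leave the other two pump jars in their places on the tray and everything else where it stands.

Things in the scene. Friction and masses are not known exactly. Their poses are not given: they have to be found in the camera images.
- tray: low wooden serving tray, 120 x 430 mm, fixed to the counter; origin under its centre; its long side runs along its y (robot's left is +y). Pump jars stand on its floor, 12 mm above the counter; rim 10 mm higher
- place_left (a point): the left place on the tray floor (robot's left), one pump jar stands near it (within 10 mm)
- place_middle (a point): the middle place on the tray floor, 140 mm from the left and the right one
- place_right (a point): the right place on the tray floor (robot's right)
- crate: empty open plywood crate, 140 x 140 mm outside, 50 mm high, walls and floor 6 mm thick, fixed to the counter on the left or right nearer the robot; origin at the centre of its underside, axes along its sides
- pump_a: one of three look-alike loose pump jars, any may hold the weight; 0.44 kg (0.84 kg with it): white ceramic jar 64 mm diameter, narrowing above 88 mm; steel collar 44 mm diameter, 102 to 132 mm up; black pump head; 180 mm high in all. Origin: centre of the underside, z up; a thin spout sticks out of the head 57 mm along -x. May be lifted by head or collar
- head_a (a point): centre of the top of pump_a's black head, a cylinder of 36 mm diameter and 20 mm height, 180 mm above the jar's underside when up. Springs back by itself; the spring takes 3 N to start and 7 N at the full stroke of 24 mm; 10 to 15 N is firm
- pump_b: one of three look-alike loose pump jars, any may hold the weight; 0.44 kg (0.84 kg with it): white ceramic jar 64 mm diameter, narrowing above 88 mm; steel collar 44 mm diameter, 102 to 132 mm up; black pump head; 180 mm high in all. Origin: centre of the underside, z up; a thin spout sticks out of the head 57 mm along -x. May be lifted by head or collar
- head_b (a point): centre of the top of pump_b's black head, a cylinder of 36 mm diameter and 20 mm height, 180 mm above the jar's underside when up. Springs back by itself; the spring takes 3 N to start and 7 N at the full stroke of 24 mm; 10 to 15 N is firm
- pump_c: one of three look-alike loose pump jars, any may hold the weight; 0.44 kg (0.84 kg with it): white ceramic jar 64 mm diameter, narrowing above 88 mm; steel collar 44 mm diameter, 102 to 132 mm up; black pump head; 180 mm high in all. Origin: centre of the underside, z up; a thin spout sticks out of the head 57 mm along -x. May be lifted by head or collar
- head_c (a point): centre of the top of pump_c's black head, a cylinder of 36 mm diameter and 20 mm height, 180 mm above the jar's underside when up. Springs back by itself; the spring takes 3 N to start and 7 N at the full stroke of 24 mm; 10 to 15 N is firm
- cheese: bystander, leave alone: small round cheese, 100 mm across, 58 mm high, standing on a dark 150 mm board 16 mm thick
- shaker: bystander, leave alone: small steel shaker, 34 mm across, 64 mm high, standing on the tray between two pump jars
- preserve: bystander, leave alone: amber jar of preserve, 60 mm across, 85 mm high, between the crate and the board
- pickles: bystander, leave alone: green jar, 72 mm across, 110 mm high, right of the tray
- tin: bystander, leave alone: food tin, 74 mm across, 80 mm high, beyond the tray
- bowl: bystander, leave alone: terracotta bowl, 120 mm across, 50 mm high, to the left
- salami: bystander, leave alone: salami, 48 mm thick, about 220 mm long, lying at the far right along x
Not all that is in view belongs to the job. Leave any purple look-alike of the pump_b alone.

How it is judged:
On the way, in this order (a step that is already met when the one before it is completed fails the run):
1. the pump at the left place is pressed down to its stop (robot's left; within 2.5 mm of the full stroke, or, in the jar with the weight, against the weight) (((horizontal distance between pump_a and place_left below 0.05 m and (z of head_a in the frame of pump_a below 0.1585 m or (z of head_a in the frame of pump_a below 0.1715 m and contact force between pump_a and tray above 11.4 N))) or (horizontal distance between pump_b and place_left below 0.05 m and (z of head_b in the frame of pump_b below 0.1585 m or (z of head_b in the frame of pump_b below 0.1715 m and contact force between pump_b and tray above 11.4 N))) or (horizontal distance between pump_c and place_left below 0.05 m and (z of head_c in the frame of pump_c below 0.1585 m or (z of head_c in the frame of pump_c below 0.1715 m and contact force between pump_c and tray above 11.4 N))))), for 0.1 s.
2. the pump at the middle place is pressed down to its stop (robot's middle; within 2.5 mm of the full stroke, or, in the jar with the weight, against the weight) (((horizontal distance between pump_a and place_middle below 0.05 m and (z of head_a in the frame of pump_a below 0.1585 m or (z of head_a in the frame of pump_a below 0.1715 m and contact force between pump_a and tray above 11.4 N))) or (horizontal distance between pump_b and place_middle below 0.05 m and (z of head_b in the frame of pump_b below 0.1585 m or (z of head_b in the frame of pump_b below 0.1715 m and contact force between pump_b and tray above 11.4 N))) or (horizontal distance between pump_c and place_middle below 0.05 m and (z of head_c in the frame of pump_c below 0.1585 m or (z of head_c in the frame of pump_c below 0.1715 m and contact force between pump_c and tray above 11.4 N))))), for 0.1 s.
3. the pump at the right place is pressed down to its stop (robot's right; within 2.5 mm of the full stroke, or, in the jar with the weight, against the weight) (((horizontal distance between pump_a and place_right below 0.05 m and (z of head_a in the frame of pump_a below 0.1585 m or (z of head_a in the frame of pump_a below 0.1715 m and contact force between pump_a and tray above 11.4 N))) or (horizontal distance between pump_b and place_right below 0.05 m and (z of head_b in the frame of pump_b below 0.1585 m or (z of head_b in the frame of pump_b below 0.1715 m and contact force between pump_b and tray above 11.4 N))) or (horizontal distance between pump_c and place_right below 0.05 m and (z of head_c in the frame of pump_c below 0.1585 m or (z of head_c in the frame of pump_c below 0.1715 m and contact force between pump_c and tray above 11.4 N))))), for 0.1 s.
At the end, for the whole second after the job is handed in: The jar with the short stroke (the one with the weight inside, so that it bears on the crate with over 5.6 N) stands upright (within 0.1 rad), at rest, on the crate's floor; the other two stand upright on the tray within 30 mm of where they were; all three heads are back up (within 4 mm) (z of head_a in the frame of pump_a above 0.176 m and z of head_b in the frame of pump_b above 0.176 m and z of head_c in the frame of pump_c above 0.176 m and ((x of pump_a in the frame of crate between -0.038 and 0.038 m and y of pump_a in the frame of crate between -0.038 and 0.038 m and z of pump_a in the frame of crate below 0.01 m and angle between each of pump_a, pump_b, pump_c's own z axis and vertical below 0.1 rad and linear speed of pump_a below 0.02 m/s and contact force between pump_a and crate above 5.6 N and distance of each of pump_b, pump_c from where it was at the start of the episode below 0.03 m) or (x of pump_b in the frame of crate between -0.038 and 0.038 m and y of pump_b in the frame of crate between -0.038 and 0.038 m and z of pump_b in the frame of crate below 0.01 m and angle between each of pump_b, pump_a, pump_c's own z axis and vertical below 0.1 rad and linear speed of pump_b below 0.02 m/s and contact force between pump_b and crate above 5.6 N and distance of each of pump_a, pump_c from where it was at the start of the episode below 0.03 m) or (x of pump_c in the frame of crate between -0.038 and 0.038 m and y of pump_c in the frame of crate between -0.038 and 0.038 m and z of pump_c in the frame of crate below 0.01 m and angle between each of pump_c, pump_a, pump_b's own z axis and vertical below 0.1 rad and linear speed of pump_c below 0.02 m/s and contact force between pump_c and crate above 5.6 N and distance of each of pump_a, pump_b from where it was at the start of the episode below 0.03 m))); the robot touches nothing.
It fails at once if a pump jar is pressed onto the tray with more than 60 N (contact force between any of pump_a, pump_b, pump_c and tray above 60 N).
It fails at once if a pump jar is tipped by more than 0.5 rad (angle between any of pump_a, pump_b, pump_c's own z axis and vertical above 0.5 rad).
It fails at once if a jar is let go more than 14 mm above the crate's floor ((x of pump_a in the frame of crate between -0.038 and 0.038 m and y of pump_a in the frame of crate between -0.038 and 0.038 m and z of pump_a in the frame of crate above 0.02 m and contact force between the fingers and pump_a below 0.05 N) or (x of pump_b in the frame of crate between -0.038 and 0.038 m and y of pump_b in the frame of crate between -0.038 and 0.038 m and z of pump_b in the frame of crate above 0.02 m and contact force between the fingers and pump_b below 0.05 N) or (x of pump_c in the frame of crate between -0.038 and 0.038 m and y of pump_c in the frame of crate between -0.038 and 0.038 m and z of pump_c in the frame of crate above 0.02 m and contact force between the fingers and pump_c below 0.05 N)).
It fails at once if a bystander is displaced by more than 40 mm, or a standing one tipped over (distance of any of cheese, shaker, preserve, pickles, tin, bowl, salami from where it was at the start of the episode above 0.04 m or angle between any of cheese, shaker, preserve, pickles, tin, bowl's own z axis and vertical above 0.5 rad).
It also fails if it takes over 72 s, if anything falls off the work surface, if the arm or the gripper's body presses on something with over 40 N, if the wrist force passes 120 N, or if a joint passes its speed limit or range.

### The arm

A 6-joint arm with a two-finger parallel gripper is mounted at the origin on the work surface. World frame = base frame: x ahead of the robot, y to its left, z up, the work surface at z = 0. Lengths are in m, angles in rad, forces in N, time in s.
With the tool pointing down it reaches from about 0.35 to 0.85 m from the base axis. Payload 8.1 kg.
Tool frame: the origin (TCP) lies on the centre line of the jaws, within the pads' length; the fingertips stand robot.tips_ahead ahead of it and the grasp point (between the pads) lies 6 mm ahead of it (robot.tips_ahead is the distance from the TCP to the fingertips, in m); z points along the fingers, y is the line along which they close (so a half turn about z gives the same grasp; the last joint's range is limited). The gripper opens to 93 mm and grips with 3 to 60 N. Pads are 15 mm wide; open, the fingers measure 128 mm over their backs; the gripper's body (75 mm by 188 mm) begins 65 mm behind the grasp point.
Start: joints at [-1.214, 0.13, 1.488, -0, 1.523, -0.085], TCP at [0.257, -0.542, 0.244] pointing down, gripper open.
Joint ranges: [-2.96, 2.96], [-0.89, 2.26], [0.02, 2.5], [-1.34, 4.48], [0, 2.73], [-2.66, 2.66]. Speed limits (rad/s): [2.39, 2.39, 2.79, 3.14, 3.14, 3.14].

### API

Orientations are given as a rotation vector (axis times angle).
In Python, from plant import robot gives the robot as it stands.
- The arm moves only by the tool apply_moves, never from a script. Its arguments are lists of equal length, an entry for each row: "delta_pos": the shift along the tool's x, y, z in cm, a list of three; "twist": the turn about the tool's z in rad. A call has 1 to 8 rows; each row shifts and turns the commanded pose from where the row before left it, along the tool's axes as they then stand; what a row does not reach is not made up. A row lasts 1/8 s, in which the tool goes at most 62.5 mm and 10.7 degrees, less where a joint would pass 70% of its speed; a pose out of reach is approached as far as the arm can. A call with a gripper value outside its range is refused whole. "gripper" is the finger opening in cm, from 0 to 9.3, set as the call begins (left out, the last holds). The fingers move at their own pace and stop on an object; "squeeze" is the grip in N (left out, the last holds). Time passes only in rows, so rows that do not move let the fingers close. It gives the time, the measured TCP pose, the force, the opening and the grip force at its end, in the units of the state.
- robot.read_state(): the state, without advancing time (a new reading comes with each control period).
- robot.read_camera(name): name is "scene" or "top" or "wrist"; returns a dict with "frame" (420x560x3 uint8, red, green, blue), "vertical_fov" (degrees; the focal length in pixels is half the picture's height over the tangent of half this angle, whatever the lens; pixels are square), "cx", "cy" (the principal point, pixels), "k1" (the pictures are not rectified: a ray, as slopes to the right and down, at radius r is drawn at 1 + k1 r^2 times it, then the intrinsics apply), "R" (3x3) and "t" (3): a world point X has camera coordinates R X + t. Camera axes: x right, y down, z forward; pixel columns grow to the right and rows downward; lengths in m; the calibration is good to about 2 mm. A picture is of the moment at which its call begins. There is no depth.
- robot.close_job(): hands the job in; it is judged then, once.
The state is a dict: "t": time; "q": joint angles; "dq": joint speeds; "joint_torque": joint torques, N m; "tool_pos": TCP position; "orientation": TCP orientation; "force": force on the tool from outside, world axes, zero at the start; "wrist_torque": the same for the moment, N m; "opening": finger opening in m; "gripper_force": force on a finger pad.
Only numpy, scipy, OpenCV 4.12 (cv2) and the standard library are available. Lean on these libraries where they do the work, as an engineer would, in place of code of your own. Each camera call takes 0.05 s, during which the arm holds its last target. There are 200 camera calls.

## Working session

There is one attempt and no reset: what is moved stays moved. The work goes in short steps, Python scripts to look and compute and a tool call to move; the robot and the scene stay as the last step left them, time stands still between calls to the robot, and variables do not carry over. Pictures are saved under pics/ and viewed, at most 10 in all, crops included, and the job is handed in when it is done.

Besides the shell and the picture viewer there is one more tool, called by a JSON object that holds its "method" and its "body", one argument or row to a line. apply_moves: Moves the arm, as the interface text tells. Its arguments: {"type":"object","properties":{"delta_pos":{"type":"array"},"twist":{"type":"array"},"gripper":{"type":"number"},"squeeze":{"type":"number"}},"required":["delta_pos","twist"]}

```bash
ls; mkdir -p pics
cat > h.py <<'E'
import numpy as np, cv2
from plant import robot
def cam(n):
    c=robot.read_camera(n); return c
def save(c,p,crop=None,s=1):
    f=c["frame"][:,:,::-1]
    if crop: x0,y0,x1,y1=crop; f=f[y0:y1,x0:x1]
    f=cv2.resize(f,None,fx=s,fy=s,interpolation=cv2.INTER_CUBIC); cv2.imwrite(p,f)
def K(c):
    f=c["frame"].shape[0]/2/np.tan(np.radians(c["vertical_fov"])/2)
    return np.array([[f,0,c["cx"]],[0,f,c["cy"]],[0,0,1.]])
def ray(c,uv):
    d=(np.array(uv,float)-[c["cx"],c["cy"]])/K(c)[0,0]
    s=d.copy()
    for _ in range(30): s=d/(1+c["k1"]*(s@s))
    R=np.array(c["R"]);t=np.array(c["t"])
    v=R.T@np.array([s[0],s[1],1]); return -R.T@t, v/np.linalg.norm(v)
def proj(c,X):
    p=np.array(c["R"])@np.array(X)+np.array(c["t"]); s=p[:2]/p[2]
    return s*(1+c["k1"]*(s@s))*K(c)[0,0]+[c["cx"],c["cy"]]
def tri(obs):
    A=np.zeros((3,3));b=np.zeros(3)
    for c,uv in obs:
        o,d=ray(c,uv);P=np.eye(3)-np.outer(d,d);A+=P;b+=P@o
    X=np.linalg.solve(A,b); return X,[np.round(proj(c,X)-uv,1) for c,uv in obs]
def plane(c,uv,z):
    o,d=ray(c,uv); return o+d*(z-o[2])/d[2]
E
python3 - <<'E'
from h import *
import pickle
cs={n:cam(n) for n in("scene","top","wrist")}
pickle.dump(cs,open("c0.pkl","wb"))
for n in("scene","top"):
    save(cs[n],f"pics/{n}0.png",s=1.42); o=-np.array(cs[n]["R"]).T@cs[n]["t"]; print(n,o,cs[n]["k1"],cs[n]["vertical_fov"])
print(robot.read_state(),robot.tips_ahead)
E
```

```text
pics
scene [1.13628075 0.54961408 1.12385847] -0.04732477179447179 45.64301315636531
top [ 0.52113448 -0.0291714   1.08653332] 0.006445566603478513 56.58757398721753
{'t': 0.15, 'q': array([-1.21439012e+00,  1.31006913e-01,  1.48903180e+00, -4.08282554e-05,
        1.52300764e+00, -8.54034688e-02]), 'dq': array([-0.00143363, -0.00170069, -0.00456736,  0.00196858,  0.00121139,
        0.00065747]), 'joint_torque': array([ 1.09508856e-03, -5.60475004e+01, -4.92336094e+01,  7.68470764e-02,
        3.05428624e-02, -6.62828597e-05]), 'tool_pos': array([ 0.25640733, -0.54199946,  0.24281545]), 'orientation': array([-3.06384996e+00, -6.88051057e-01,  3.71765960e-04]), 'force': array([ 0.39935692, -0.55951632, -0.34795938]), 'wrist_torque': array([-0.01239697, -0.05510591,  0.04850163]), 'gripper_force': 0.0, 'opening': 0.09297106483544179} 0.025
```

View pics/top0.png

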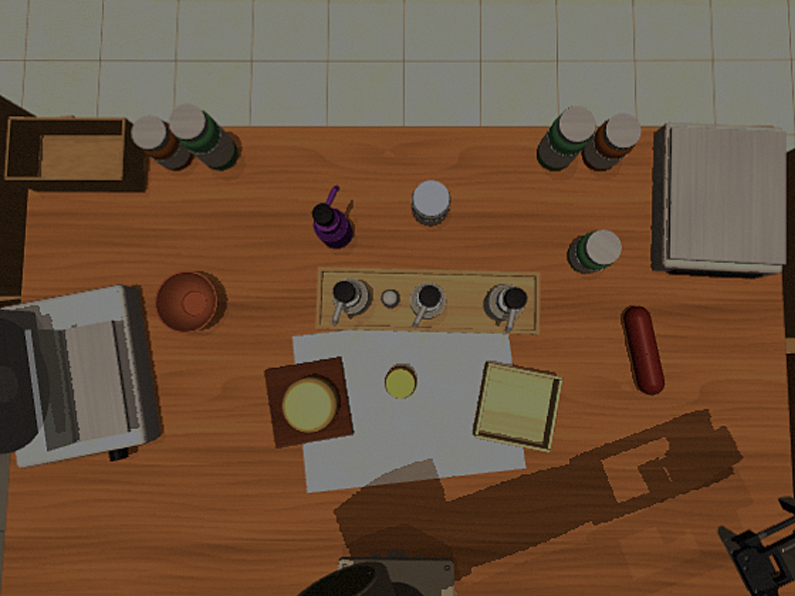

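View pics/scene0.png

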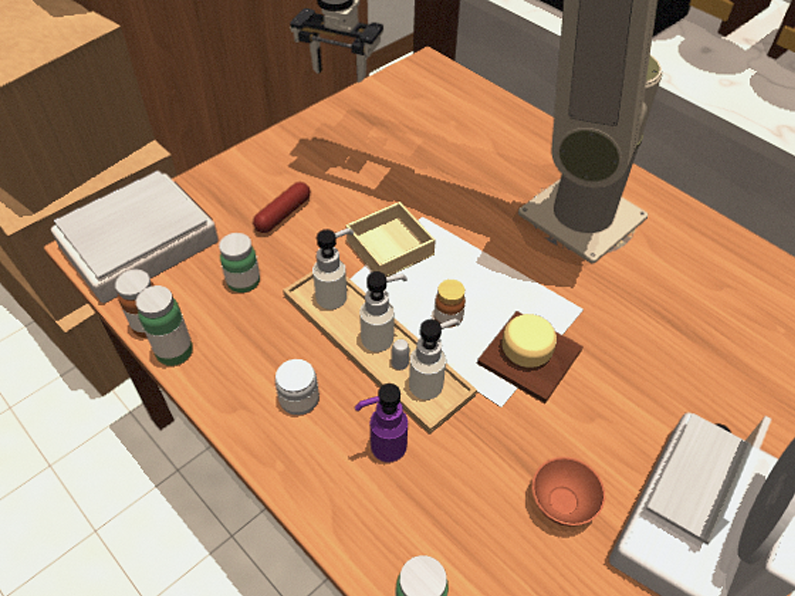

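The top view (1.42x) shows three candidates on the tray with black heads at (346,291), (430,295) and (515,298). They stand on the wooden tray, so they are the jars meant. The purple look-alike at (330,225) stands behind the tray and is left alone. The crate is at (518,406), front right, the cheese at (310,403), and the preserve at (400,382). The scene view agrees. Next I'll confirm in enlarged crops.

Run:
```python
from h import *
import pickle
cs=pickle.load(open("c0.pkl","rb"))
for n,crop in(("top",(215,180,405,322)),("scene",(195,135,345,305))):
    c=cs[n]; x0,y0,x1,y1=crop; f=c["frame"][y0:y1,x0:x1,::-1]
    s=4 if n=="top" else 3.5
    f=cv2.resize(f,None,fx=s,fy=s,interpolation=cv2.INTER_CUBIC)
    f=np.clip(255*(f/255.)**0.6,0,255).astype(np.uint8)
    cv2.imwrite(f"pics/{n}1.png",f); print(f.shape)
```

```text
(568, 760, 3)
(595, 525, 3)
```

View pics/top1.png

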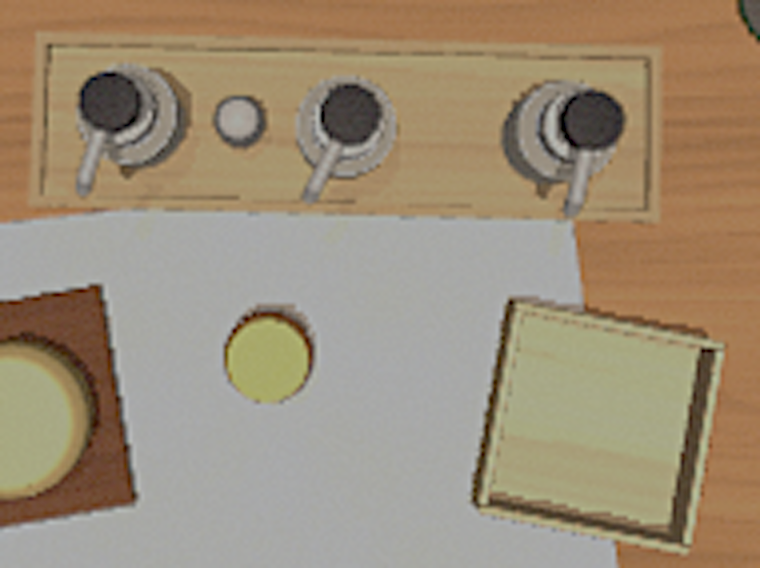

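View pics/scene1.png

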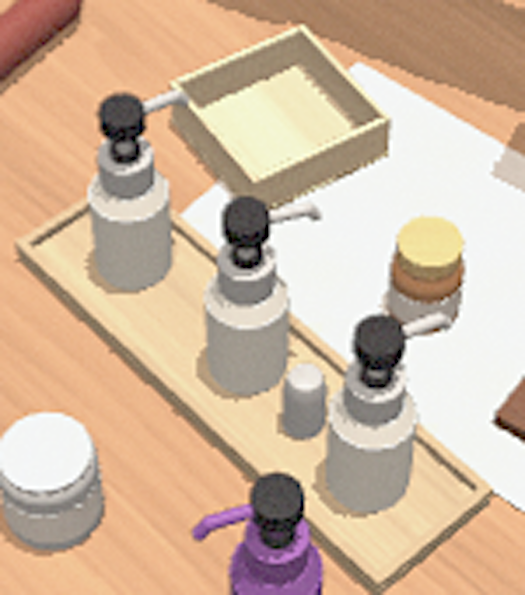

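```bash
cat > m.py <<'E'
from h import *
import pickle
from scipy.optimize import least_squares
cs=pickle.load(open("c0.pkl","rb"))
T=lambda U,V:((U+.5)/4-.5+215,(V+.5)/4-.5+180)
S=lambda U,V:((U+.5)/3.5-.5+195,(V+.5)/3.5-.5+135)
a=np.linspace(0,2*np.pi,72)
def cyl(X,r,h): return np.array([[X[0]+r*np.cos(t),X[1]+r*np.sin(t),X[2]-d] for d in(0,h) for t in a])
def bb(c,P):
    p=np.array([proj(c,x) for x in P]); return np.r_[p.min(0),p.max(0)]
H={'L':((78,70,142,134),(355,315,404,368)),'M':((319,82,382,147),(222,196,270,243)),'R':((559,88,625,153),(99,94,146,140))}
for k,(bt,bs) in H.items():
    ot=np.r_[T(*bt[:2]),T(*bt[2:])]; os=np.r_[S(*bs[:2]),S(*bs[2:])]
    r=least_squares(lambda X:np.r_[bb(cs["top"],cyl(X,.018,.02))-ot,bb(cs["scene"],cyl(X,.018,.02))-os],[.55,0,.19])
    print(k,r.x.round(4),r.fun.round(1))
ct=[(512,297),(723,343),(689,552),(474,510)]; sc=[(262,183),(170,88),(300,27),(389,122)]
sc=[(262,183),(170,88),(300,27),(389,122)]
for p,q in zip(ct,[sc[3],sc[0],sc[1],sc[2]]):pass
PT=[plane(cs["top"],T(*p),.05) for p in ct]; print("crate",np.round(PT,4),np.mean(PT,0))
PS=[plane(cs["scene"],S(*p),.05) for p in sc]; print("crateS",np.round(PS,4),np.mean(PS,0))
print([np.linalg.norm(PT[i]-PT[(i+1)%4]).round(4) for i in range(4)])
PT=[plane(cs["top"],T(*p),.022) for p in((37,33),(662,48),(658,220),(28,205))]; print("tray",np.round(PT,4),np.mean(PT,0))
E
python3 m.py
```

```text
L [0.5959 0.0836 0.1906] [-0.4  0.1  0.1  0.2 -1.  -1.   0.6  1.1]
M [ 0.5892 -0.0563  0.1933] [-0.1  0.2 -0.1  0.1 -0.6 -1.4  0.2  1.4]
R [ 0.5865 -0.1962  0.1908] [-0.5  0.3  0.2  0.1 -0.6 -1.   0.1  1. ]
crate [[ 0.48   -0.1672  0.05  ]
 [ 0.451  -0.3048  0.05  ]
 [ 0.3169 -0.2804  0.05  ]
 [ 0.3423 -0.1416  0.05  ]] [ 0.39754217 -0.22350295  0.05      ]
crateS [[ 0.4746 -0.1623  0.05  ]
 [ 0.4572 -0.2979  0.05  ]
 [ 0.321  -0.277   0.05  ]
 [ 0.3472 -0.1396  0.05  ]] [ 0.40001239 -0.21920692  0.05      ]
[np.float64(0.1406), np.float64(0.1363), np.float64(0.1411), np.float64(0.1401)]
tray [[ 0.6572  0.1543  0.022 ]
 [ 0.6486 -0.2744  0.022 ]
 [ 0.5313 -0.27    0.022 ]
 [ 0.5389  0.1582  0.022 ]] [ 0.59401537 -0.05797991  0.022     ]
```

The head tops measure 0.191 to 0.193 m high, against 0.192 expected, and their spacing is 140 mm. The crate edges measure 0.136 to 0.141 m, so all agree. I'll close the fingers, square the tool and move over the left head.

{"method": "apply_moves", "body": {
  "delta_pos": [
    [0, 0, -0.5],
    [0, 0, -0.5],
    [0, 0, 0],
    [2.8, -5.2, 0],
    [2.8, -5.2, 0],
    [2.8, -5.2, 0],
    [2.8, -5.2, 0],
    [2.8, -5.2, 0]
  ],
  "twist": [0.147, 0.147, 0.148, 0, 0, 0, 0, 0],
  "gripper": 0,
  "squeeze": 20
}}

```text
t: 1.15
tool_pos: [0.3971, -0.2806, 0.2534]
orientation: [-3.141, 0.001, -0.0]
force: [1.8, -0.4, -0.0]
opening: 0.0177
gripper_force: 0.0
```

{"method": "apply_moves", "body": {
  "delta_pos": [
    [2.8, -5.2, 0],
    [2.8, -5.2, 0],
    [2.8, -5.2, 0],
    [2.8, -5.2, 0],
    [2.8, -5.2, 0],
    [2.8, -5.2, 0],
    [0, 0, 0],
    [0, 0, 0]
  ],
  "twist": [0, 0, 0, 0, 0, 0, 0, 0]
}}

```text
t: 2.15
tool_pos: [0.5643, 0.0295, 0.2531]
orientation: [3.141, 0.001, -0.002]
force: [0.7, 1.3, -0.3]
opening: 0.0004
gripper_force: 0.0
```

{"method": "apply_moves", "body": {
  "delta_pos": [
    [1.6, -2.7, 0],
    [1.6, -2.7, 0],
    [0, 0, 0.8],
    [0, 0, 0.8],
    [0, 0, 0.8],
    [0, 0, 0.6],
    [0, 0, 0],
    [0, 0, 0]
  ],
  "twist": [0, 0, 0, 0, 0, 0, 0, 0]
}}

```text
t: 3.15
tool_pos: [0.5968, 0.0834, 0.224]
orientation: [-3.142, 0.001, -0.001]
force: [0.3, 0.3, -0.1]
opening: 0.0005
gripper_force: 0.0
```

Run:
```python
from h import *
c=cam("wrist"); save(c,"pics/w1.png",s=1.4); s=robot.read_state(); print(s["tool_pos"],s["force"])
for X in([.596,.0836,.192],[.596,.0836,.172]): print(proj(c,X)*1.4)
```

```text
[0.5968887  0.08351641 0.22409092] [-0.92540213 -0.5068789   0.0701388 ]
[390.41291395 382.43745452]
[390.43254982 359.99856856]
```

View pics/w1.png

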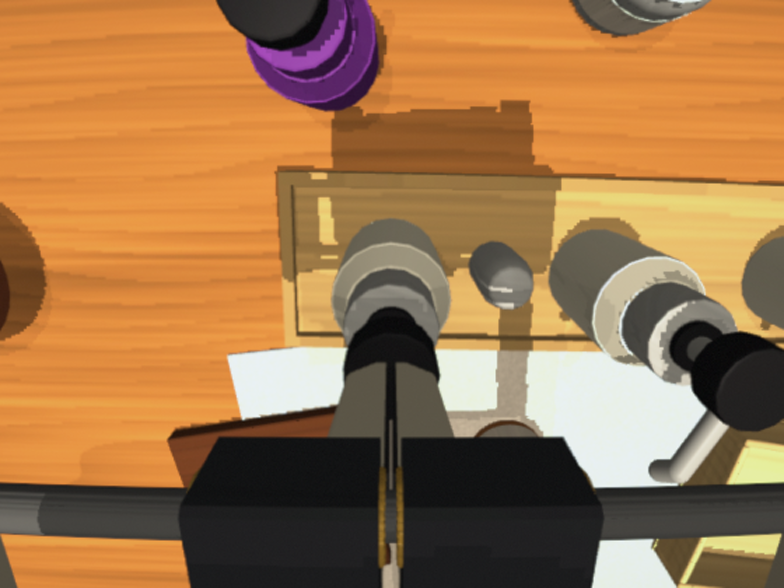

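The wrist view (1.4x) shows the closed fingertips at (390,370), centred over the left jar's head, with nothing beside them. I'll press slowly.

{"method": "apply_moves", "body": {
  "delta_pos": [
    [0, 0, 0.25],
    [0, 0, 0.25],
    [0, 0, 0.2],
    [0, 0, 0.2],
    [0, 0, 0.2],
    [0, 0, 0.2],
    [0, 0, 0.15],
    [0, 0, 0]
  ],
  "twist": [0, 0, 0, 0, 0, 0, 0, 0]
}}

```text
t: 4.2
tool_pos: [0.5967, 0.0836, 0.2091]
orientation: [-3.142, 0.0, -0.0]
force: [-0.9, 0.6, 4.4]
opening: 0.0004
gripper_force: 1.9
```

{"method": "apply_moves", "body": {
  "delta_pos": [
    [0, 0, 0.1],
    [0, 0, 0.1],
    [0, 0, 0.1]
  ],
  "twist": [0, 0, 0]
}}

```text
t: 4.58
tool_pos: [0.5967, 0.0836, 0.2061]
orientation: [-3.142, 0.0, -0.0]
force: [-1.1, 1.1, 3.8]
opening: 0.0001
gripper_force: 2.2
```

{"method": "apply_moves", "body": {
  "delta_pos": [
    [0, 0, 0.1],
    [0, 0, 0.1],
    [0, 0, 0.1]
  ],
  "twist": [0, 0, 0]
}}

```text
t: 4.95
tool_pos: [0.5967, 0.0836, 0.2031]
orientation: [-3.142, 0.0, -0.0]
force: [-1.0, 1.0, 4.3]
opening: 0.0005
gripper_force: 2.4
```

{"method": "apply_moves", "body": {
  "delta_pos": [
    [0, 0, 0.1],
    [0, 0, 0.1],
    [0, 0, 0.1]
  ],
  "twist": [0, 0, 0]
}}

```text
t: 5.32
tool_pos: [0.5967, 0.0836, 0.2002]
orientation: [-3.142, 0.0, -0.0]
force: [-0.8, 0.3, 5.0]
opening: 0.0002
gripper_force: 2.6
```

{"method": "apply_moves", "body": {
  "delta_pos": [
    [0, 0, 0.1],
    [0, 0, 0.1],
    [0, 0, 0.1]
  ],
  "twist": [0, 0, 0]
}}

```text
t: 5.7
tool_pos: [0.5968, 0.0836, 0.1972]
orientation: [-3.142, 0.0, -0.0]
force: [-2.2, 0.3, 5.0]
opening: 0.0006
gripper_force: 2.8
```

{"method": "apply_moves", "body": {
  "delta_pos": [
    [0, 0, 0.1],
    [0, 0, 0.1],
    [0, 0, 0.1]
  ],
  "twist": [0, 0, 0]
}}

```text
t: 6.08
tool_pos: [0.5968, 0.0836, 0.1943]
orientation: [-3.142, 0.0, -0.0]
force: [-1.6, 0.5, 5.6]
opening: 0.0003
gripper_force: 3.0
```

{"method": "apply_moves", "body": {
  "delta_pos": [
    [0, 0, 0.05],
    [0, 0, 0.05]
  ],
  "twist": [0, 0]
}}

```text
t: 6.32
tool_pos: [0.5968, 0.0835, 0.1934]
orientation: [-3.142, 0.0, -0.001]
force: [-1.8, -0.3, 5.4]
opening: 0.0005
gripper_force: 3.1
```

{"method": "apply_moves", "body": {
  "delta_pos": [
    [0, 0, 0.05]
  ],
  "twist": [0]
}}

```text
t: 6.45
tool_pos: [0.597, 0.0836, 0.1933]
orientation: [-3.142, 0.0, -0.001]
force: [-2.8, 0.5, 10.2]
opening: 0.0007
gripper_force: 4.9
```

The left head stopped at full stroke, 24 mm, with 10 N. I'll hold there, release it and go to the middle head.

{"method": "apply_moves", "body": {
  "delta_pos": [
    [0, 0, 0.02],
    [0, 0, 0]
  ],
  "twist": [0, 0]
}}

```text
t: 6.7
tool_pos: [0.597, 0.0836, 0.1933]
orientation: [-3.142, 0.0, -0.002]
force: [-1.8, -0.5, 9.0]
opening: 0.0004
gripper_force: 4.4
```

{"method": "apply_moves", "body": {
  "delta_pos": [
    [0, 0, -0.6],
    [0, 0, -1.0],
    [0, 0, -1.0],
    [0, 0, -1.0],
    [-0.3, 4.7, -0.3],
    [-0.3, 4.7, 0],
    [-0.2, 4.6, 0],
    [0, 0, 0.3]
  ],
  "twist": [0, 0, 0, 0, 0, 0, 0, 0]
}}

```text
t: 7.7
tool_pos: [0.5883, -0.0595, 0.2285]
orientation: [3.141, -0.007, -0.001]
force: [1.1, 1.0, 1.0]
opening: 0.0005
gripper_force: 0.0
```

{"method": "apply_moves", "body": {
  "delta_pos": [
    [0, 0, 0],
    [0, 0, 0]
  ],
  "twist": [0, 0]
}}

```text
t: 7.95
tool_pos: [0.5887, -0.0552, 0.2283]
orientation: [-3.141, -0.002, 0.001]
force: [1.0, 0.7, -0.5]
opening: 0.0002
gripper_force: 0.0
```

{"method": "apply_moves", "body": {
  "delta_pos": [
    [0, 0, 0.3],
    [0, 0, 0.3],
    [0, 0, 0.3],
    [0, 0, 0.2],
    [0, 0, 0.2],
    [0, 0, 0.2],
    [0, 0, 0.2],
    [0, 0, 0.1]
  ],
  "twist": [0, 0, 0, 0, 0, 0, 0, 0]
}}

```text
t: 8.95
tool_pos: [0.5887, -0.0564, 0.2105]
orientation: [-3.141, 0.0, -0.0]
force: [-1.0, 1.3, 3.6]
opening: 0.0003
gripper_force: 1.8
```

{"method": "apply_moves", "body": {
  "delta_pos": [
    [0, 0, 0.1],
    [0, 0, 0.1]
  ],
  "twist": [0, 0]
}}

```text
t: 9.2
tool_pos: [0.5887, -0.0565, 0.2085]
orientation: [3.142, -0.0, 0.0]
force: [-1.7, 1.3, 3.9]
opening: 0.0005
gripper_force: 2.0
```

{"method": "apply_moves", "body": {
  "delta_pos": [
    [0, 0, 0.1],
    [0, 0, 0.1]
  ],
  "twist": [0, 0]
}}

```text
t: 9.45
tool_pos: [0.5887, -0.0565, 0.2065]
orientation: [-3.142, 0.0, -0.0]
force: [-1.9, 1.3, 4.4]
opening: 0.0001
gripper_force: 2.1
```

{"method": "apply_moves", "body": {
  "delta_pos": [
    [0, 0, 0.1],
    [0, 0, 0.1]
  ],
  "twist": [0, 0]
}}

```text
t: 9.7
tool_pos: [0.5895, -0.0566, 0.2063]
orientation: [3.141, -0.0, 0.004]
force: [-3.2, 0.9, 16.5]
opening: 0.0002
gripper_force: 8.0
```

The middle head stopped short at about 11 mm with 16 N, so the middle jar holds the weight. I'll ease off slightly, hold and go to the right head.

{"method": "apply_moves", "body": {
  "delta_pos": [
    [0, 0, -0.02],
    [0, 0, 0]
  ],
  "twist": [0, 0]
}}

```text
t: 9.95
tool_pos: [0.5894, -0.0566, 0.2063]
orientation: [3.141, -0.0, 0.004]
force: [-2.0, 1.8, 10.8]
opening: 0.0003
gripper_force: 5.8
```

{"method": "apply_moves", "body": {
  "delta_pos": [
    [0, 0, -0.6],
    [0, 0, -0.8],
    [0, 0, -0.9],
    [-0.1, 4.7, 0],
    [-0.1, 4.7, 0],
    [0, 4.6, 0],
    [0, 0, 0],
    [0, 0, 0]
  ],
  "twist": [0, 0, 0, 0, 0, 0, 0, 0]
}}

```text
t: 10.95
tool_pos: [0.5865, -0.1963, 0.2274]
orientation: [-3.141, 0.001, 0.001]
force: [0.2, 0.2, -0.1]
opening: 0.0005
gripper_force: 0.0
```

{"method": "apply_moves", "body": {
  "delta_pos": [
    [0, 0, 0.3],
    [0, 0, 0.3],
    [0, 0, 0.3],
    [0, 0, 0.2],
    [0, 0, 0.2],
    [0, 0, 0.2],
    [0, 0, 0.2],
    [0, 0, 0.1]
  ],
  "twist": [0, 0, 0, 0, 0, 0, 0, 0]
}}

```text
t: 11.95
tool_pos: [0.5867, -0.1964, 0.2097]
orientation: [-3.142, 0.0, -0.0]
force: [-0.5, 2.5, 4.0]
opening: 0.0003
gripper_force: 1.9
```

{"method": "apply_moves", "body": {
  "delta_pos": [
    [0, 0, 0.1],
    [0, 0, 0.1]
  ],
  "twist": [0, 0]
}}

```text
t: 12.2
tool_pos: [0.5867, -0.1965, 0.2077]
orientation: [3.142, -0.0, 0.0]
force: [-0.1, 1.9, 4.2]
opening: 0.0007
gripper_force: 2.1
```

{"method": "apply_moves", "body": {
  "delta_pos": [
    [0, 0, 0.1],
    [0, 0, 0.1],
    [0, 0, 0.1]
  ],
  "twist": [0, 0, 0]
}}

```text
t: 12.58
tool_pos: [0.5867, -0.1965, 0.2047]
orientation: [3.142, -0.0, 0.0]
force: [-0.1, 1.5, 4.3]
opening: 0.0007
gripper_force: 2.3
```

{"method": "apply_moves", "body": {
  "delta_pos": [
    [0, 0, 0.15],
    [0, 0, 0.15],
    [0, 0, 0.15],
    [0, 0, 0.15],
    [0, 0, 0.1],
    [0, 0, 0.1],
    [0, 0, 0.1],
    [0, 0, 0.1]
  ],
  "twist": [0, 0, 0, 0, 0, 0, 0, 0]
}}

```text
t: 13.58
tool_pos: [0.5867, -0.1965, 0.1948]
orientation: [3.142, -0.0, 0.0]
force: [-0.1, 2.1, 5.0]
opening: 0.0003
gripper_force: 3.0
```

{"method": "apply_moves", "body": {
  "delta_pos": [
    [0, 0, 0.05],
    [0, 0, 0.05]
  ],
  "twist": [0, 0]
}}

```text
t: 13.82
tool_pos: [0.5867, -0.1965, 0.1938]
orientation: [3.141, -0.0, 0.0]
force: [-0.2, 1.5, 6.0]
opening: 0.0005
gripper_force: 3.1
```

{"method": "apply_moves", "body": {
  "delta_pos": [
    [0, 0, 0.03]
  ],
  "twist": [0]
}}

```text
t: 13.95
tool_pos: [0.5868, -0.1965, 0.1936]
orientation: [3.142, -0.0, 0.001]
force: [-0.5, 1.2, 6.4]
opening: 0.0003
gripper_force: 3.1
```

{"method": "apply_moves", "body": {
  "delta_pos": [
    [0, 0, 0.03],
    [0, 0, 0.03]
  ],
  "twist": [0, 0]
}}

```text
t: 14.2
tool_pos: [0.5869, -0.1965, 0.1933]
orientation: [3.141, -0.0, 0.001]
force: [-0.9, 2.2, 8.9]
opening: 0.0003
gripper_force: 4.4
```

{"method": "apply_moves", "body": {
  "delta_pos": [
    [0, 0, 0.02],
    [0, 0, 0]
  ],
  "twist": [0, 0]
}}

```text
t: 14.45
tool_pos: [0.5869, -0.1966, 0.1934]
orientation: [3.141, -0.0, 0.002]
force: [-0.6, 1.4, 8.5]
opening: 0.0004
gripper_force: 4.3
```

{"method": "apply_moves", "body": {
  "delta_pos": [
    [0, 0, 0.04],
    [0, 0, 0]
  ],
  "twist": [0, 0]
}}

```text
t: 14.7
tool_pos: [0.5871, -0.1966, 0.1934]
orientation: [3.141, -0.0, 0.003]
force: [-0.8, 2.7, 10.8]
opening: 0.0003
gripper_force: 5.2
```

{"method": "apply_moves", "body": {
  "delta_pos": [
    [0, 0, -0.6],
    [0, 0, -1.2],
    [0, 0, -2.0],
    [0, 0, -2.0],
    [0.1, -4.7, 0],
    [0.1, -4.7, 0],
    [0, -4.6, 0],
    [0, 0, 0]
  ],
  "twist": [0, 0, 0, 0, 0, 0, 0, 0]
}}

```text
t: 15.7
tool_pos: [0.5888, -0.0537, 0.2512]
orientation: [-3.141, -0.006, -0.001]
force: [0.0, -0.3, -0.1]
opening: 0.0005
gripper_force: 0.0
```

{"method": "apply_moves", "body": {
  "delta_pos": [
    [0, 0, 0],
    [0, 0, 0]
  ],
  "twist": [0, 0],
  "gripper": 7.5,
  "squeeze": 30
}}

```text
t: 15.95
tool_pos: [0.5887, -0.0577, 0.2504]
orientation: [3.141, -0.003, 0.0]
force: [-0.4, 0.1, 0.4]
opening: 0.0156
gripper_force: 0.0
```

Run:
```python
from h import *
c=cam("wrist"); save(c,"pics/w2.png",s=1.4); s=robot.read_state(); print(s["tool_pos"],s["opening"])
for y in(.0836,-.0563,-.1964): print(proj(c,[.589,y,.192])*1.4)
c=cam("scene"); save(c,"pics/s2.png",(195,135,345,305),3.5)
```

```text
[ 0.58867233 -0.05771858  0.25022672] 0.019754959824769297
[ 54.44585525 349.88018459]
[387.26936871 351.13569473]
[721.16540612 349.66017154]
```

View pics/w2.png

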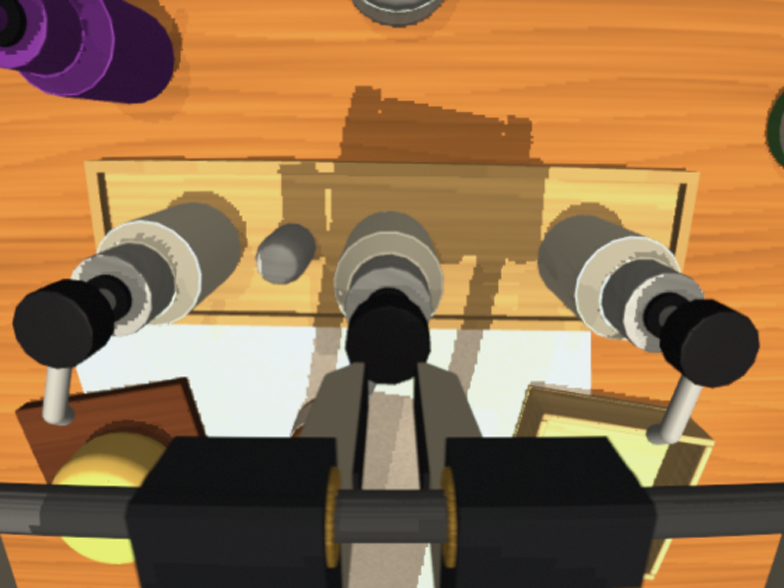

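View pics/s2.png

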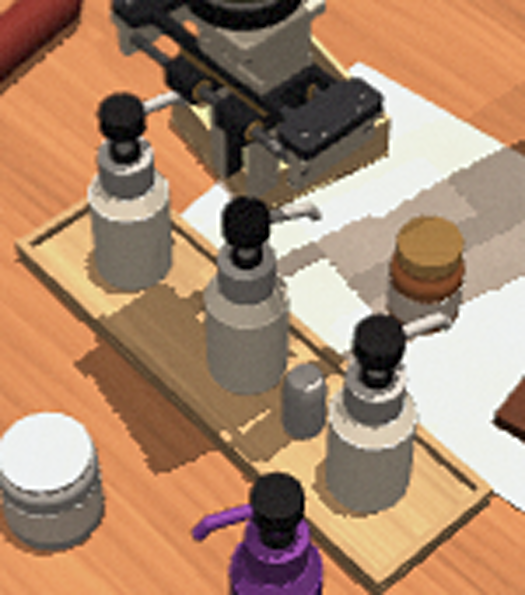

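Both views show all three heads back up and unmoved: wrist view (60,325), (388,340) and (708,340), scene view unchanged from the first. The middle jar is centred under the gripper. I'll finish opening and then descend to the collar.

{"method": "apply_moves", "body": {
  "delta_pos": [
    [0, 0, 0],
    [0, 0, 0],
    [0, 0, 0],
    [0, 0, 0],
    [0, 0, 0],
    [0, 0, 0]
  ],
  "twist": [0, 0, 0, 0, 0, 0]
}}

```text
t: 16.8
tool_pos: [0.5887, -0.0564, 0.2501]
orientation: [3.142, -0.0, -0.0]
force: [0.5, 0.5, -0.0]
opening: 0.0745
gripper_force: 0.0
```

{"method": "apply_moves", "body": {
  "delta_pos": [
    [0, 0, 1.5],
    [0, 0, 2],
    [0, 0, 2],
    [0, 0, 2],
    [0, 0, 1.5],
    [0, 0, 1.0],
    [0, 0, 0.8],
    [0, 0, 0]
  ],
  "twist": [0, 0, 0, 0, 0, 0, 0, 0]
}}

```text
t: 17.8
tool_pos: [0.5885, -0.0564, 0.1417]
orientation: [-3.142, 0.0, 0.001]
force: [-0.3, 0.4, 0.4]
opening: 0.0746
gripper_force: 0.0
```

{"method": "apply_moves", "body": {
  "delta_pos": [
    [0, 0, 0],
    [0, 0, 0],
    [0, 0, 0],
    [0, 0, 0],
    [0, 0, 0],
    [0, 0, 0],
    [0, 0, 0],
    [0, 0, 0]
  ],
  "twist": [0, 0, 0, 0, 0, 0, 0, 0],
  "gripper": 3.5,
  "squeeze": 35
}}

```text
t: 18.8
tool_pos: [0.5888, -0.0565, 0.1424]
orientation: [3.141, -0.0, 0.001]
force: [-0.9, -2.0, 4.3]
opening: 0.0434
gripper_force: 35.0
```

{"method": "apply_moves", "body": {
  "delta_pos": [
    [0, 0, -0.5],
    [0, 0, -0.5],
    [0, 0, -1],
    [0, 0, -1],
    [0, 0, 0],
    [0, 0, 0]
  ],
  "twist": [0, 0, 0, 0, 0, 0]
}}

```text
t: 19.55
tool_pos: [0.5886, -0.0564, 0.1722]
orientation: [-3.142, 0.0, -0.0]
force: [0.2, -0.2, -9.5]
opening: 0.0438
gripper_force: 35.0
```

The collar is gripped at 43.8 mm opening and carries about 9 N, which fits the weighted jar. I'll raise it and carry it over the crate, going back in x first to clear the right jar.

{"method": "apply_moves", "body": {
  "delta_pos": [
    [0, 0, -2],
    [0, 0, -2],
    [-2, 0, -2],
    [-3, 0, 0],
    [-3, 0.5, 0],
    [-3, 2, 0],
    [-2.5, 3, 0],
    [-2, 3, 0]
  ],
  "twist": [0, 0, 0, 0, 0, 0, 0, 0]
}}

```text
t: 20.55
tool_pos: [0.4333, -0.1423, 0.2344]
orientation: [3.14, 0.001, 0.005]
force: [1.2, -0.5, -8.9]
opening: 0.0432
gripper_force: 35.0
```

{"method": "apply_moves", "body": {
  "delta_pos": [
    [-1.5, 3, 0],
    [-1.5, 2.5, 0],
    [-0.5, 1.5, 0],
    [0, 1, 0],
    [0, 0, 0],
    [0, 0, 0],
    [0, 0, 0]
  ],
  "twist": [0, 0, 0, 0, 0, 0, 0]
}}

```text
t: 21.42
tool_pos: [0.3989, -0.2207, 0.232]
orientation: [-3.141, -0.001, 0.0]
force: [-0.0, -0.3, -9.1]
opening: 0.0433
gripper_force: 35.0
```

Run:
```python
from h import *
s=robot.read_state(); print(s["tool_pos"],s["opening"],s["force"])
c=cam("scene"); d=cam("top")
def e(c,crop):
    x0,y0,x1,y1=crop; return cv2.resize(c["frame"][y0:y1,x0:x1,::-1],(400,400),interpolation=cv2.INTER_CUBIC)
f=np.hstack([e(c,(205,95,335,225)),e(d,(300,215,430,345))])
f=np.clip(255*(f/255.)**0.6,0,255).astype(np.uint8); cv2.imwrite("pics/p3.png",f)
```

```text
[ 0.39890358 -0.22073425  0.23199601] 0.043308603466650886 [-0.04260055 -0.26739325 -9.09445268]
```

View pics/p3.png

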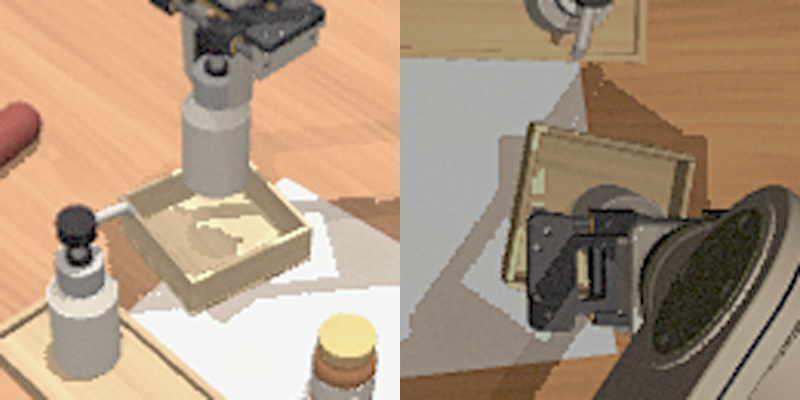

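The left panel shows the jar hanging upright over the crate. The right panel shows it above the crate's middle, with the right jar clear. I'll lower it.

{"method": "apply_moves", "body": {
  "delta_pos": [
    [0, 0, 1.5],
    [0, 0, 2],
    [0, 0, 2],
    [0, 0, 1.5],
    [0, 0, 1],
    [0, 0, 0.8],
    [0, 0, 0.4],
    [0, 0, 0]
  ],
  "twist": [0, 0, 0, 0, 0, 0, 0, 0]
}}

```text
t: 22.52
tool_pos: [0.3987, -0.2215, 0.1402]
orientation: [3.141, -0.0, 0.0]
force: [0.0, 0.4, -8.0]
opening: 0.043
gripper_force: 35.0
```

{"method": "apply_moves", "body": {
  "delta_pos": [
    [0, 0, 0.1],
    [0, 0, 0.1],
    [0, 0, 0.05]
  ],
  "twist": [0, 0, 0]
}}

```text
t: 22.9
tool_pos: [0.3987, -0.2214, 0.1377]
orientation: [3.142, -0.0, 0.0]
force: [-0.5, -0.6, -9.4]
opening: 0.0433
gripper_force: 35.0
```

{"method": "apply_moves", "body": {
  "delta_pos": [
    [0, 0, 0.05],
    [0, 0, 0.05]
  ],
  "twist": [0, 0]
}}

```text
t: 23.15
tool_pos: [0.3987, -0.2214, 0.1367]
orientation: [3.142, -0.0, 0.0]
force: [0.5, 0.7, -5.2]
opening: 0.0434
gripper_force: 35.0
```

{"method": "apply_moves", "body": {
  "delta_pos": [
    [0, 0, 0.05]
  ],
  "twist": [0]
}}

```text
t: 23.28
tool_pos: [0.399, -0.2215, 0.1366]
orientation: [3.141, -0.0, 0.001]
force: [0.5, 2.1, -3.5]
opening: 0.0434
gripper_force: 35.0
```

{"method": "apply_moves", "body": {
  "delta_pos": [
    [0, 0, 0.05]
  ],
  "twist": [0]
}}

```text
t: 23.4
tool_pos: [0.3992, -0.2215, 0.1365]
orientation: [3.141, -0.0, 0.002]
force: [0.2, 2.7, 1.0]
opening: 0.0436
gripper_force: 35.0
```

The jar rests on the crate floor at the predicted height. I'll release it and rise straight up.

{"method": "apply_moves", "body": {
  "delta_pos": [
    [0, 0, 0],
    [0, 0, 0],
    [0, 0, 0],
    [0, 0, 0],
    [0, 0, 0],
    [0, 0, 0]
  ],
  "twist": [0, 0, 0, 0, 0, 0],
  "gripper": 7.5
}}

```text
t: 24.15
tool_pos: [0.3986, -0.2214, 0.1356]
orientation: [-3.142, 0.0, 0.0]
force: [0.3, 0.1, -0.8]
opening: 0.0749
gripper_force: 0.0
```

{"method": "apply_moves", "body": {
  "delta_pos": [
    [0, 0, -1],
    [0, 0, -2],
    [0, 0, -2],
    [0, 0, -3],
    [0, 0, -3],
    [0, 0, -3],
    [0, 0, 0],
    [0, 0, 0]
  ],
  "twist": [0, 0, 0, 0, 0, 0, 0, 0]
}}

```text
t: 25.15
tool_pos: [0.3985, -0.2213, 0.2752]
orientation: [-3.141, 0.0, 0.0]
force: [-0.6, -0.5, -0.3]
opening: 0.0748
gripper_force: 0.0
```

Run:
```python
from h import *
s=robot.read_state(); print(s["tool_pos"],s["opening"],s["force"])
c=cam("scene"); save(c,"pics/s4.png",(145,75,345,305),2.6)
```

```text
[ 0.39845815 -0.22131423  0.27516452] 0.0748454607614264 [-0.60343852 -0.53048667 -0.26695501]
```

View pics/s4.png

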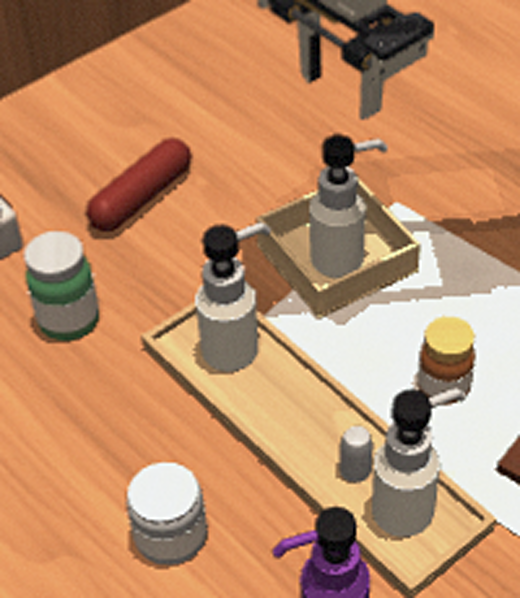

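The weighted jar stands upright in the middle of the crate at (338,225), with its head up. The other two stand in place at (228,320) and (403,480), and the gripper is clear. I'll hand it in.

```bash
python3 -c "
from plant import robot
print(robot.close_job())"
```

```text
the job is handed in; nothing more can be done
None
```

I pressed all three pumps to their stops from left to right; the middle jar stopped short at about 11 mm, so I set it upright in the crate, left the other two on the tray, and handed the job in (no verdict was returned).

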